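# Shut the lever arch file of ward records

### The arm

A 7-joint arm with a two-finger parallel gripper is mounted at the origin on the work surface. World frame = base frame: x ahead of the robot, y to its left, z up, the work surface at z = 0. Lengths are in m, angles in rad, forces in N, time in s.
With the tool pointing down it reaches from about 0.4 to 0.85 m from the base axis. Payload 4.4 kg.
Tool frame: the origin (TCP) lies midway between the tips of the shut fingers; the grasp point (between the pads) lies 19 mm behind it; x points along the fingers, y is the direction in which the jaws open and shut, and the axes are right-handed (so a half turn about x gives the same grasp; the last joint's range is limited). The gripper opens to 94 mm and grips with 3 to 60 N. Pads are 16 mm wide; open, the fingers measure 119 mm over their backs; the gripper's body (75 mm by 177 mm) begins 78 mm behind the grasp point.
Start: joints at [-1.273, 0.628, 0.038, 1.517, -0.027, 0.996, -0.02], TCP at [0.231, 0.607, 0.205] pointing down, gripper open.
Joint ranges: [-3.06, 3.06], [-0.37, 2.12], [-1.25, 1.32], [0.18, 2.47], [-1.1, 4.24], [0.23, 1.98], [-2.94, 2.94]. Speed limits (rad/s): [2.57, 2.57, 3.14, 3.14, 3.14, 3.14, 3.14].

### API

Orientations are given as a unit quaternion [x, y, z, w].
In Python, from workcell import r gives the robot as it stands.
- The arm moves only by the tool drive_tool, never from a script. Its argument "targets" is a list that holds one entry, the list of rows, each a list of 7 numbers: the gripper's target within -1 to 1 (shut at 1, half-way at 0, fully open at -1), then the shift along the tool's x, y, z each as a share of 0.02 m, from -1 to 1, then the turn, a rotation vector about the tool's x, y, z each as a share of 5 degrees, from -1 to 1. A call has 1 to 5 rows; each row shifts and turns the commanded pose from where the row before left it, along the tool's axes as they then stand; what a row does not reach is not made up. A row lasts 1/12 s, in which the tool goes at most 41.7 mm and 7.16 degrees, less where a joint would pass 70% of its speed; a pose out of reach is approached as far as the arm can. A call with a number of a shift or a turn outside -1 to 1 is refused whole. A call with a gripper value outside its range is refused whole. The fingers move at their own pace and stop on an object; "grip_force" is the grip in N (left out, the last holds). Time passes only in rows, so rows that do not move let the fingers close. It gives the time, the measured TCP pose, the force and the opening at its end, in the units of the state.
- r.get_state(): the state, without advancing time (a new reading comes with each control period).
- r.read_camera(name): name is "scene" or "top" or "wrist"; returns the picture (480x640x3 uint8, blue, green, red); there is no depth.
- r.camera_info(name): a dict with "mtx" (3x3 intrinsics, pixels), "T" (4x4, takes a point from camera to world coordinates). Camera axes: x right, y up, looking along -z (the intrinsics and any distortion apply to the point x, -y, -z); pixel columns grow to the right and rows downward; lengths in m; the calibration is good to about 2 mm. A picture is of the moment at which its call begins: read the wrist's pose just before it. camera_info takes no time and is no camera call; for the wrist camera it gives the pose at the moment of the call.
- r.job_done(): hands the job in, once; it reports no verdict.
The state is a dict: "time": time; "qpos": joint angles; "qd": joint speeds; "tau": joint torques, N m; "tool_pos": TCP position; "orientation": TCP orientation; "force": force on the tool from outside, world axes, zero at the start; "wrist_torque": the same for the moment, N m; "opening": opening from 0.0 (shut) to 1.0 (fully open).
Only numpy, scipy, OpenCV 4.12 (cv2) and the standard library are available. Lean on these libraries where they do the work, as an engineer would, in place of code of your own. Each camera call takes 0.05 s, during which the arm holds its last target.

### The job

The ward's lever arch file lies open on the desk with its lever standing up and its two arches swung open. Shut the arches: with your fingertips push the lever over towards the spine and down until it snaps past its dead point and lies locked, then take your hand away. Do not lift the file or shove it along the desk, and leave the stapler, hole punch, marker and mouse as they are.

Things in the scene. Friction and masses are not known exactly. Their poses are not given: they have to be found in the camera images.
- file: Open lever arch file lying flat and loose on the desk, about 2.3 kg (a steady sideways push over some 10 N slides it). Origin on the desk under the steel mechanism; x along the spine, +y from mechanism to spine and front cover, z up. Boards 3 mm thick, 318 mm along x, y -235 (edge of back cover) to +420 mm (edge of front cover); spine y 59 to 131.
- forms_top (a point): Middle of the top of the 14 mm pile of A4 forms on the back cover: 19.5 mm above the desk, at x 0, y -122 mm of the file. The pile is 297 mm along x and 210 mm along y.
- post_top (a point): Top of one of the two fixed posts (6 mm thick) on which the forms hang: x +40, y -27, z 45 mm of the file; its twin is at x -40. The lever stands midway between them, at x 0.
- lever (a joint): Lever angle, rad. 0 (start): open, leaning 0.05 past upright towards the forms. Grows as the lever goes over to the spine (+y) and down; 1.62 minus it = angle above horizontal. Pushing square to it at the tab takes 2 N at first, 9 N near 0.6, 2 N at the dead point, 1.15; let go before that, it springs back up; beyond, it snaps to its stop at 1.45 (tab 24 mm above the desk) and stays.
- lever_pivot (a point): Axis of the lever, 15 mm above the desk, at x 0, y -8 mm of the file. The axis runs along the file's x. Two small steel cheeks 21 mm apart, up to 20 mm above the desk, carry it.
- lever_tab (a point): Centre of the black finger tab at the lever's end, 54 mm from the pivot. Tab 26 mm wide (along the file's x), 24 mm long (42 to 66 mm from the pivot), 5 mm thick; the steel arm below it is 13 mm wide, 3 mm thick. The point's z axis points along the lever to its tip, its y axis along the push, towards the spine.
- arches (a joint): Angle of the two wire arches, driven by the lever, rad: 0 swung open by 0.90 towards the spine, 0.90 shut, their ends on the posts. They turn about an axis along the file's x at y +16, z 10 mm of the file, at x -40 and x +40 (wire 4.4 mm thick); top 66 mm above the desk when shut. The 75 mm between them stay free for the fingers.
- stapler: Stapler 135 x 36 x 54 mm lying on the front cover; origin at the centre of its underside. Bystander.
- punch: Two-hole punch 112 x 60 x 62 mm standing on the front cover; origin at the centre of its underside. Bystander.
- marker: Marker pen 116 x 20 x 15 mm lying on the forms; origin at the centre of its underside. Bystander.
- mouse: Computer mouse 108 x 60 x 34 mm on the desk beside the back cover; origin at the centre of its underside. Bystander.

How it is judged:
By the outcome, as a careful person would: the job done as asked, in the order asked, and still so for the second after the job is handed in, with the robot touching nothing.
It also fails if it takes over 32 s, if anything falls off the work surface, if the arm or the gripper's body presses on something with over 40 N, if the wrist force passes 120 N, or if a joint passes its speed limit or range.

## Working session

There is one attempt and no reset: what is moved stays moved. The work goes in short steps, Python scripts to look and compute and a tool call to move; the robot and the scene stay as the last step left them, time stands still between calls to the robot, and variables do not carry over. Pictures are saved under pics/ and viewed, and the job is handed in when it is done.

Besides the shell and the picture viewer there is one more tool, called after "Call:" as name([rows], argument=value, ...), one row to a line, values as JSON. drive_tool: Moves the arm, as the interface text tells. Its arguments: {"type":"object","properties":{"targets":{"type":"array"},"grip_force":{"type":"number"}},"required":["targets"]}

```bash
mkdir -p pics; ls
python3 - <<'E'
from workcell import r
import cv2
s=r.get_state();print(s)
for n in("scene","top","wrist"):
    i=r.camera_info(n);print(n,i["mtx"],i["T"].round(4) if hasattr(i["T"],'round') else i["T"],[k for k in i])
    cv2.imwrite(f"pics/{n}0.png",r.read_camera(n))
E
```

```text
pics
{'time': 0.0, 'qpos': array([-1.27280275,  0.62930954,  0.03844302,  1.5183725 , -0.02700152,
        0.9962462 , -0.01998844]), 'qd': array([ 0.00048937,  0.00094084,  0.00149359,  0.00084856,  0.00087698,
       -0.0010159 , -0.00014814]), 'tau': array([-1.10702480e-03, -5.49746633e+01,  1.14315793e+00, -1.86638457e+01,
       -5.22018329e-02,  2.35780911e-02,  1.57561376e-04]), 'tool_pos': array([0.23102529, 0.60686011, 0.20457639]), 'orientation': array([ 0.12727558,  0.69555038, -0.12854224,  0.69533264]), 'force': array([ 0.10795312, -0.36205219, -1.32940888]), 'wrist_torque': array([-0.03176164,  0.01998173,  0.02148368]), 'opening': 0.999187156156291}
scene [[486.15259416   0.         323.58611574]
 [  0.         486.15259416 248.50169356]
 [  0.           0.           1.        ]] [[ 0.6517 -0.5497  0.5226  1.0697]
 [ 0.7583  0.4555 -0.4664 -0.4303]
 [ 0.0183  0.7002  0.7137  0.7666]
 [ 0.      0.      0.      1.    ]] ['mtx', 'T']
top [[448.64890408   0.         318.4387484 ]
 [  0.         448.64890408 240.12399757]
 [  0.           0.           1.        ]] [[-1.3700e-02  9.9760e-01 -6.8300e-02  4.8080e-01]
 [-9.9990e-01 -1.3800e-02 -9.0000e-04  4.2000e-02]
 [-1.9000e-03  6.8300e-02  9.9770e-01  1.0263e+00]
 [ 0.0000e+00  0.0000e+00  0.0000e+00  1.0000e+00]] ['mtx', 'T']
wrist [[364.02495495   0.         321.67884588]
 [  0.         364.02495495 236.89388828]
 [  0.           0.           1.        ]] [[ 0.3565 -0.8962 -0.2641  0.1541]
 [ 0.9343  0.3415  0.1025  0.6342]
 [-0.0017 -0.2833  0.959   0.384 ]
 [ 0.      0.      0.      1.    ]] ['mtx', 'T']
```

View pics/scene0.png

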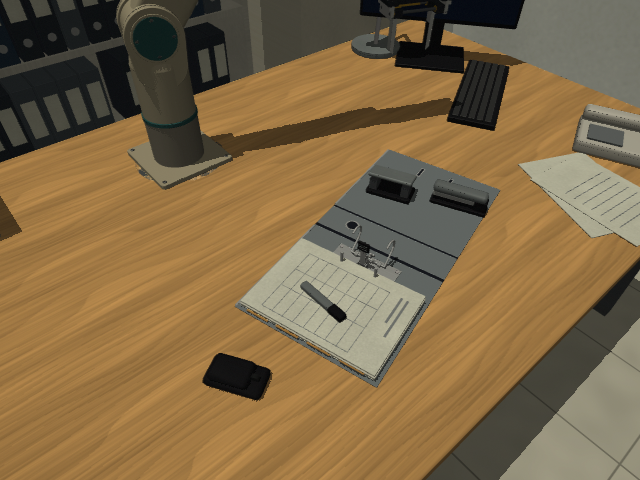

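View pics/top0.png

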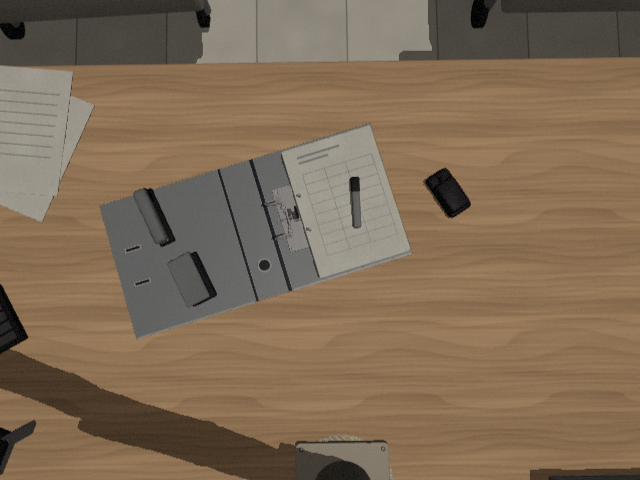

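View pics/wrist0.png

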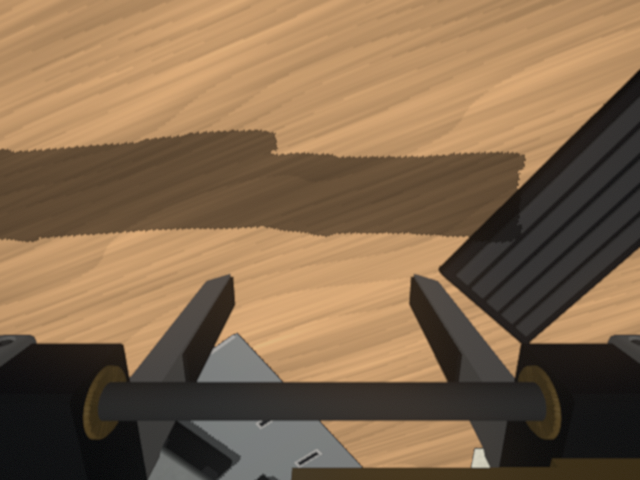

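The top view shows the file with corners near (101,206), (371,124), (411,254) and (136,337). The mechanism is near (290,215) and the forms are on the right. I'll measure the board outline and enlarge the mechanism.

```bash
cat > h.py <<'E'
import numpy as np,cv2
from workcell import r
def ray(n,px,info=None):
    i=info or r.camera_info(n);K=np.array(i["mtx"]);T=np.array(i["T"])
    p=np.linalg.inv(K)@np.array([px[0],px[1],1.]);d=T[:3,:3]@np.array([p[0],-p[1],-p[2]])
    return T[:3,3],d/np.linalg.norm(d)
def onz(n,px,z,info=None):
    o,d=ray(n,px,info);return o+d*(z-o[2])/d[2]
def proj(n,P,info=None):
    i=info or r.camera_info(n);K=np.array(i["mtx"]);T=np.array(i["T"])
    c=T[:3,:3].T@(np.array(P)-T[:3,3]);u=K@np.array([c[0],-c[1],-c[2]]);return u[:2]/u[2]
def tri(n1,p1,n2,p2):
    a,u=ray(n1,p1);b,v=ray(n2,p2)
    A=np.stack([u,-v],1);t=np.linalg.lstsq(A,b-a,rcond=None)[0]
    P,Q=a+t[0]*u,b+t[1]*v;return (P+Q)/2,np.linalg.norm(P-Q)
E
python3 - <<'E'
from h import *
im=cv2.imread('pics/top0.png');hsv=cv2.cvtColor(im,cv2.COLOR_BGR2HSV)
m=((hsv[...,1]<70)).astype(np.uint8)*255
m[:70]=0;m[350:]=0
m=cv2.morphologyEx(m,cv2.MORPH_CLOSE,np.ones((7,7)))
cs=cv2.findContours(m,cv2.RETR_EXTERNAL,cv2.CHAIN_APPROX_NONE)[0]
c=max((c for c in cs),key=lambda c:cv2.contourArea(c) if 100<cv2.boundingRect(c)[0]+cv2.boundingRect(c)[2]/2<420 else 0)
rc=cv2.minAreaRect(c);print(rc)
b=cv2.boxPoints(rc);print(b)
ap=cv2.approxPolyDP(c,6,True)[:,0];print(ap.tolist())
for p in ap: print(p,onz('top',p,0.003).round(4))
cv2.imwrite('pics/top0c.png',cv2.resize(im[150:280,230:340],None,fx=5,fy=4.6,interpolation=cv2.INTER_CUBIC))
s=cv2.imread('pics/scene0.png');cv2.imwrite('pics/sc0c.png',cv2.resize(s[200:300,300:430],None,fx=6,fy=6,interpolation=cv2.INTER_CUBIC))
E
```

```text
((253.02914428710938, 228.26040649414062), (142.68374633789062, 288.7912902832031), 72.73052978515625)
[[ 93.964005 203.00087 ]
 [369.7363   117.268524]
 [412.0943   253.51994 ]
 [136.32199  339.2523  ]]
[[370, 124], [100, 205], [136, 338], [411, 253]]
[370 124] [ 0.8201 -0.0807  0.003 ]
[100 205] [0.6388 0.5443 0.003 ]
[136 338] [0.3355 0.4572 0.003 ]
[411 253] [ 0.5186 -0.1677  0.003 ]
```

View pics/top0c.png

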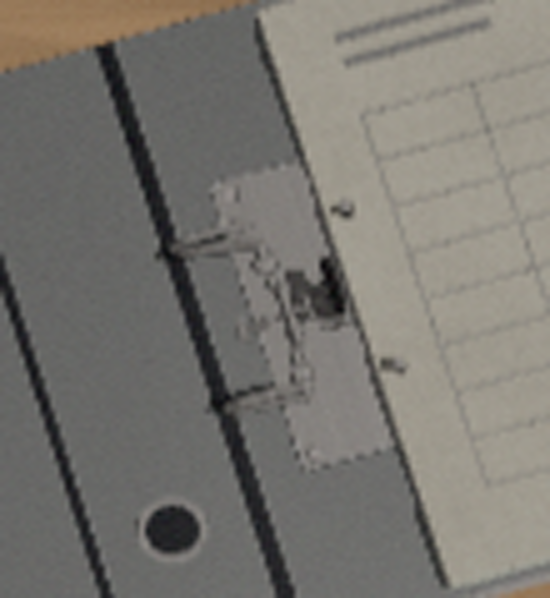

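View pics/sc0c.png

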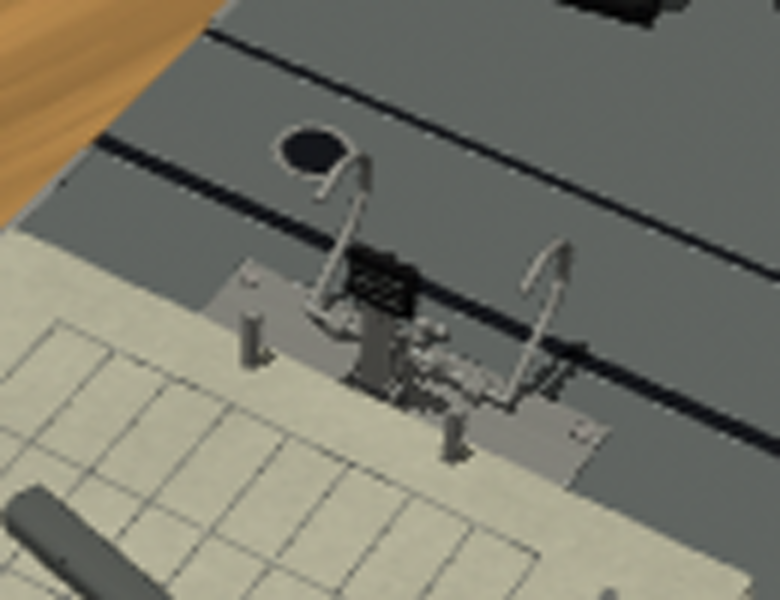

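The enlargements show the black tab (scene about (364,247)) and the two post tops (scene (342,253) and (376,270), top (308,229) and (299,195)). I'll check these points against the file pose from the outline.

Run:
```python
from h import *
C=np.array([[.8201,-.0807],[.6388,.5443],[.3355,.4572],[.5186,-.1677]])
uy=(C[1]+C[2]-C[0]-C[3]);uy/=np.linalg.norm(uy);ux=np.array([uy[1],-uy[0]])
O=C.mean(0)-.0925*uy;print('O',O,'uy',uy,'ux',ux, 'len',np.linalg.norm((C[1]+C[2]-C[0]-C[3])/2),np.linalg.norm((C[0]+C[1]-C[2]-C[3])/2))
def f(P): d=np.array(P[:2])-O; return np.array([d@ux,d@uy,P[2]]).round(4)
for nm,a,b in(("post-",(341.7,253),(308.4,229.3)),("post+",(376,269.7),(299,195.2))):
    P,e=tri('scene',a,'top',b);print(nm,P.round(4),f(P),round(e,4))
def w(x,y,z): return np.array([*(O+x*ux+y*uy),z])
for p in((0,-.0107,.069),(-.04,-.027,.045),(.04,-.027,.045),(.159,.42,.003),(-.159,.42,.003),(-.159,-.235,.003)):
    print(p,w(*p).round(4),proj('scene',w(*p)).round(1),proj('top',w(*p)).round(1))
im=cv2.imread('pics/scene0.png');hsv=cv2.cvtColor(im,cv2.COLOR_BGR2GRAY)
sub=(hsv[235:262,350:376]<35).astype(np.uint8);n,l,st,ce=cv2.connectedComponentsWithStats(sub)
for k in range(1,n):
    if st[k,4]>15: print('dark',st[k],ce[k]+[350,235], 'tab if z=.069 ->',f(onz('scene',ce[k]+[350,235],.069)))
# sightline for stapler, punch
T=r.camera_info('wrist')
```

```text
O [0.60413991 0.09947206] uy [-0.27989087  0.96003182] ux [0.96003182 0.27989087] len 0.650968004206044 0.31467993660225635
post- [0.5724 0.0645 0.0409] [-0.0402 -0.0247  0.0409] 0.0005
post+ [0.6498 0.0856 0.0401] [ 0.0399 -0.0261  0.0401] 0.0026
(0, -0.0107, 0.069) [0.6071 0.0892 0.069 ] [363.  247.3] [296.5 212.2]
(-0.04, -0.027, 0.045) [0.5733 0.0624 0.045 ] [341.4 252.3] [309.4 228.8]
(0.04, -0.027, 0.045) [0.6501 0.0847 0.045 ] [375.4 268.4] [298.9 194.3]
(0.159, 0.42, 0.003) [0.6392 0.5472 0.003 ] [500.7 190.1] [ 98.8 204.9]
(-0.159, 0.42, 0.003) [0.3339 0.4582 0.003 ] [388.8 149.2] [135.5 338.7]
(-0.159, -0.235, 0.003) [ 0.5173 -0.1706  0.003 ] [233.4 305.9] [412.3 253.6]
dark [  8   6  18  12 104] [364.35576923 246.59615385] tab if z=.069 -> [ 0.0013 -0.0076  0.069 ]
```

The file pose agrees to within about 2 mm: post-top residuals are ≤5 mm in height and the tab residual is about 3 mm. Next I'll work out the approach: yaw so the jaw axis lies along the file's x, then hover behind the tab on the forms side.

```bash
cat >> h.py <<'E'
from scipy.spatial.transform import Rotation as R
O=np.array([.6041,.0995]);uy=np.array([-.2799,.9600]);ux=np.array([.96,.2799])
def w(x,y,z): return np.array([*(O+x*ux+y*uy),z])
def filec(P): d=np.array(P[:2])-O; return np.array([d@ux,d@uy,P[2]])
def need(*p):
    s=r.get_state();Rt=R.from_quat(s['orientation']).as_matrix()
    best=None
    for sg in(1,-1):
        y=np.array([*ux,0])*sg;x=np.array([0,0,-1.]);D=np.stack([x,y,np.cross(x,y)],1)
        rv=R.from_matrix(Rt.T@D).as_rotvec()
        if best is None or np.linalg.norm(rv)<np.linalg.norm(best[0]): best=(rv,D)
    rv,D=best
    print('t',s['time'],'file',(filec(s['tool_pos'])*1000).round(1),'F',s['force'].round(1),'rotdeg',np.degrees(rv).round(2),'open',s['opening'])
    print('q',s['qpos'].round(2))
    print('axes tool x,y,z in file', [np.round([Rt[:2,i]@ux,Rt[:2,i]@uy,Rt[2,i]],3) for i in range(3)])
    print('desired-axes', [np.round([D[:2,i]@ux,D[:2,i]@uy,D[2,i]],3) for i in range(3)])
    dw=w(*p)-s['tool_pos'];print('shift in cur tool mm',(Rt.T@dw*1000).round(1),'in desired axes',(D.T@dw*1000).round(1))
E
python3 -c "
from h import *
need(0,-.06,.15)"
```

```text
t 0.15 file [-216.   591.6  204.8] F [-0.1  1.1  0.1] rotdeg [5.29e+01 4.00e-02 7.00e-02] open 1.0009404127289017
q [-1.27  0.63  0.04  1.52 -0.03  1.   -0.02]
axes tool x,y,z in file [array([-0.001, -0.001, -1.   ]), array([ 0.603,  0.798, -0.001]), array([ 0.798, -0.603,  0.   ])]
desired-axes [array([ 0.,  0., -1.]), array([ 1., -0.,  0.]), array([ 0., -1.,  0.])]
shift in cur tool mm [  55.3 -389.4  565.4] in desired axes [ 54.8 216.  651.6]
```

Call:
drive_tool([
  [[1,0,0,0,1,0,0],[1,0,0,0,1,0,0],[1,0,0,0,1,0,0],[1,0,0,0,1,0,0],[1,0,0,0,1,0,0]],
], grip_force=20)

```text
time: 0.57
tool_pos: [0.2311, 0.6072, 0.2051]
orientation: [0.277, 0.651, -0.277, 0.651]
force: [1.1, 0.5, -0.2]
opening: 0.68
```

Call:
drive_tool([
  [[1,0,0,0,1,0,0],[1,0,0,0,1,0,0],[1,0,0,0,1,0,0],[1,0,0,0,1,0,0],[1,0,0,0,1,0,0]],
])

```text
time: 0.98
tool_pos: [0.2311, 0.6072, 0.2051]
orientation: [0.411, 0.575, -0.411, 0.575]
force: [0.4, 0.3, -0.6]
opening: 0.326
```

Call:
drive_tool([
  [[1,0,0,0,0.58,0,0],[1,0,0.33,1,0,0,0],[1,0,0.33,1,0,0,0],[1,0,0.33,1,0,0,0],[1,0,0.33,1,0,0,0]],
])

```text
time: 1.4
tool_pos: [0.2792, 0.5371, 0.2051]
orientation: [0.424, 0.566, -0.424, 0.566]
force: [-0.5, -0.6, -0.9]
opening: 0.011
```

Call:
drive_tool([
  [[1,0,0.33,1,0,0,0],[1,0,0.33,1,0,0,0],[1,0,0.33,1,0,0,0],[1,0,0.33,1,0,0,0],[1,0,0.33,1,0,0,0]],
])

```text
time: 1.82
tool_pos: [0.339, 0.4503, 0.2053]
orientation: [0.424, 0.566, -0.424, 0.566]
force: [-0.7, -0.0, -0.1]
opening: 0.007
```

Call:
drive_tool([
  [[1,0,0.33,1,0,0,0],[1,0,0.33,1,0,0,0],[1,0,0.33,1,0,0,0],[1,0,0.33,1,0,0,0],[1,0,0.33,1,0,0,0]],
])

```text
time: 2.23
tool_pos: [0.3987, 0.3636, 0.2053]
orientation: [0.424, 0.566, -0.424, 0.566]
force: [0.6, -0.1, -0.6]
opening: 0.007
```

```bash
python3 -c "
from h import *
need(0,-.06,.15)"
```

```text
t 2.2333 file [-123.3  311.   205.3] F [ 0.6 -0.1 -0.6] rotdeg [0.01 0.01 0.02] open 0.007196705667813034
q [-1.    0.49  0.3   1.83 -0.18  0.85 -0.32]
axes tool x,y,z in file [array([-0., -0., -1.]), array([ 1.,  0., -0.]), array([ 0., -1.,  0.])]
desired-axes [array([ 0.,  0., -1.]), array([ 1., -0.,  0.]), array([ 0., -1.,  0.])]
shift in cur tool mm [ 55.3 123.3 371. ] in desired axes [ 55.3 123.3 371. ]
```

Call:
drive_tool([
  [[1,0,0.33,1,0,0,0],[1,0,0.33,1,0,0,0],[1,0,0.33,1,0,0,0],[1,0,0.33,1,0,0,0],[1,0,0.33,1,0,0,0]],
])

```text
time: 2.65
tool_pos: [0.4583, 0.2768, 0.2053]
orientation: [0.424, 0.566, -0.424, 0.566]
force: [0.4, 0.3, 0.3]
opening: 0.002
```

Call:
drive_tool([
  [[1,0,0.33,1,0,0,0],[1,0,0.33,1,0,0,0],[1,0,0.33,1,0,0,0],[1,0,0.33,1,0,0,0],[1,0,0.33,1,0,0,0]],
])

```text
time: 3.07
tool_pos: [0.518, 0.1901, 0.2053]
orientation: [0.424, 0.566, -0.424, 0.566]
force: [0.7, 1.0, -0.8]
opening: 0.005
```

Call:
drive_tool([
  [[1,0,0.33,1,0,0,0],[1,0,0.33,1,0,0,0],[1,0,0.33,1,0,0,0],[1,0,0.33,1,0,0,0],[1,0,0.33,1,0,0,0]],
])

```text
time: 3.48
tool_pos: [0.5776, 0.1034, 0.2052]
orientation: [0.424, 0.566, -0.424, 0.565]
force: [-0.5, 0.2, 0.5]
opening: 0.003
```

Call:
drive_tool([
  [[1,0,0.33,1,0,0,0],[1,0,0.33,1,0,0,0],[1,0,0.33,1,0,0,0],[1,0,0,0.5,0,0,0],[1,0,0,0,0,0,0]],
])

```text
time: 3.9
tool_pos: [0.6162, 0.0393, 0.2051]
orientation: [0.425, 0.564, -0.426, 0.565]
force: [-0.6, -0.0, -0.1]
opening: 0.005
```

```bash
python3 -c "
from h import *
need(0,-.06,.055)
i=r.camera_info('wrist');im=r.read_camera('wrist');cv2.imwrite('pics/wr1.png',im)
for p in((0,-.0107,.069),(.04,-.027,.045),(-.04,-.027,.045)): print(p,proj('wrist',w(*p),i).round(1))
"
```

```text
t 3.9 file [ -5.2 -61.2 205.1] F [-0.6 -0.  -0.1] rotdeg [-0.24  0.1   0.05] open 0.004706024138610993
q [-0.29  0.6   0.3   1.62 -0.2   0.96  0.35]
axes tool x,y,z in file [array([-0.001, -0.002, -1.   ]), array([ 1.   , -0.004, -0.001]), array([-0.004, -1.   ,  0.002])]
desired-axes [array([ 0.,  0., -1.]), array([ 1., -0.,  0.]), array([ 0., -1.,  0.])]
shift in cur tool mm [150.1   5.4  -1.5] in desired axes [150.1   5.2  -1.2]
(0, -0.0107, 0.069) [328.2 165.5]
(0.04, -0.027, 0.045) [370.8 180.5]
(-0.04, -0.027, 0.045) [284.7 181. ]
```

View pics/wr1.png

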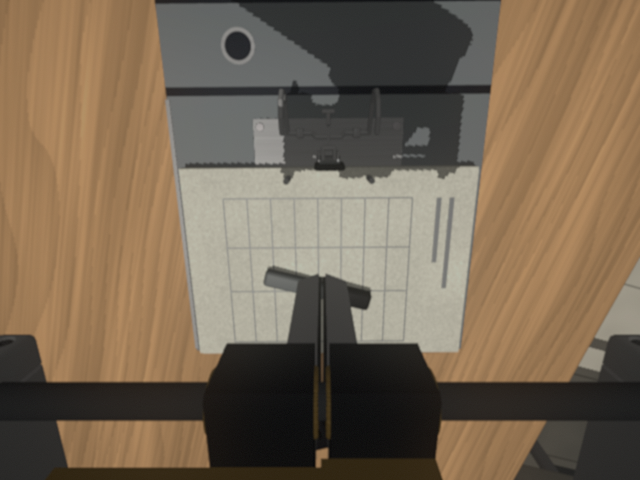

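The tab is at (329,166) and the posts at (288,180) and (370,180), against predictions of (328,165.5), (285,181) and (371,180.5). So the pose is confirmed. I'll descend behind the tab and compute the arc waypoints.

Call:
drive_tool([
  [[1,1,0.26,0,0,0,0],[1,1,0,0,0,0,0],[1,1,0,0,0,0,0],[1,1,0,0,0,0,0],[1,1,0,0,0,0,0]],
])

```text
time: 4.37
tool_pos: [0.6199, 0.0466, 0.1046]
orientation: [0.424, 0.567, -0.423, 0.566]
force: [0.8, 0.8, 0.2]
opening: 0.005
```

Call:
drive_tool([
  [[1,1,0,0,0,0,0],[1,0.75,0,0,0,0,0],[1,0,0,-0.75,0,0,0],[1,0,0,0,0,0,0]],
])

```text
time: 4.7
tool_pos: [0.6141, 0.0637, 0.0691]
orientation: [0.423, 0.569, -0.423, 0.565]
force: [0.3, 1.8, 0.1]
opening: 0.002
```

```bash
python3 -c "
from h import *
need(0,-.022,.07)
print(filec(onz('top',(355,180),.03)),filec(onz('top',(357,228),.03)))
s=55;t=2.5;p=None
for th in np.arange(.05,1.51,.1):
    a=1.62-th;y=-8+s*np.cos(a)-t*np.sin(a)-8;z=15+s*np.sin(a)+t*np.cos(a)
    print(round(th,2),round(y,1),round(z,1), None if p is None else (np.round((p[1]-z)/20,2),np.round(-(y-p[0])/20,2)));p=(y,z)
"
```

```text
t 4.7 file [ -0.4 -37.2  69.1] F [0.3 1.8 0.1] rotdeg [ 0.27 -0.25  0.19] open 0.0016933374723112496
q [-0.29  0.77  0.24  1.73 -0.27  0.68  0.38]
axes tool x,y,z in file [array([-0.003,  0.004, -1.   ]), array([ 1.   ,  0.005, -0.003]), array([ 0.005, -1.   , -0.004])]
desired-axes [array([ 0.,  0., -1.]), array([ 1., -0.,  0.]), array([ 0., -1.,  0.])]
shift in cur tool mm [ -0.9   0.5 -15.2] in desired axes [ -0.9   0.4 -15.2]
[ 0.036696   -0.15708281  0.03      ] [-0.06794705 -0.12904857  0.03      ]
0.05 -18.5 70.0 None
0.15 -13.0 70.0 (np.float64(0.0), np.float64(-0.28))
0.25 -7.5 69.4 (np.float64(0.03), np.float64(-0.27))
0.35 -2.1 68.3 (np.float64(0.06), np.float64(-0.27))
0.45 3.2 66.6 (np.float64(0.08), np.float64(-0.26))
0.55 8.2 64.4 (np.float64(0.11), np.float64(-0.25))
0.65 13.0 61.8 (np.float64(0.13), np.float64(-0.24))
0.75 17.6 58.7 (np.float64(0.16), np.float64(-0.23))
0.85 21.7 55.1 (np.float64(0.18), np.float64(-0.21))
0.95 25.6 51.1 (np.float64(0.2), np.float64(-0.19))
1.05 29.0 46.8 (np.float64(0.22), np.float64(-0.17))
1.15 31.9 42.1 (np.float64(0.23), np.float64(-0.15))
1.25 34.4 37.2 (np.float64(0.25), np.float64(-0.12))
1.35 36.3 32.1 (np.float64(0.26), np.float64(-0.1))
1.45 37.8 26.8 (np.float64(0.27), np.float64(-0.07))
```

Call:
drive_tool([
  [[1,0,0,-0.4,0,0,0],[1,0,0,-0.3,0,0,0],[1,0,0,-0.2,0,0,0],[1,0,0,-0.15,0,0,0],[1,0,0,-0.15,0,0,0]],
])

```text
time: 5.12
tool_pos: [0.6107, 0.081, 0.0712]
orientation: [0.424, 0.565, -0.424, 0.566]
force: [0.5, -3.3, 1.9]
opening: 0.003
```

Call:
drive_tool([
  [[1,0.02,0,-0.14,0,0,0],[1,0.02,0,-0.13,0,0,0],[1,0.03,0,-0.14,0,0,0],[1,0.03,0,-0.13,0,0,0]],
])

```text
time: 5.45
tool_pos: [0.6079, 0.0906, 0.069]
orientation: [0.425, 0.565, -0.425, 0.566]
force: [1.0, -3.4, 4.9]
opening: 0.008
```

```bash
python3 -c "
from h import *
need(0,-.0021,.0683)
cv2.imwrite('pics/wr2.png',r.read_camera('wrist'));s=r.read_camera('scene');cv2.imwrite('pics/sc2.png',cv2.resize(s[180:310,280:450],None,fx=4,fy=4,interpolation=cv2.INTER_CUBIC))
"
```

```text
t 5.45 file [ 1.2 -9.6 69. ] F [ 1.  -3.4  4.9] rotdeg [-0.07  0.1  -0.08] open 0.008493182978456418
q [-0.35  0.76  0.25  1.74 -0.27  0.67  0.33]
axes tool x,y,z in file [array([ 0.001, -0.002, -1.   ]), array([ 1.   , -0.001,  0.001]), array([-0.001, -1.   ,  0.002])]
desired-axes [array([ 0.,  0., -1.]), array([ 1., -0.,  0.]), array([ 0., -1.,  0.])]
shift in cur tool mm [ 0.7 -1.2 -7.5] in desired axes [ 0.7 -1.2 -7.5]
```

View pics/wr2.png

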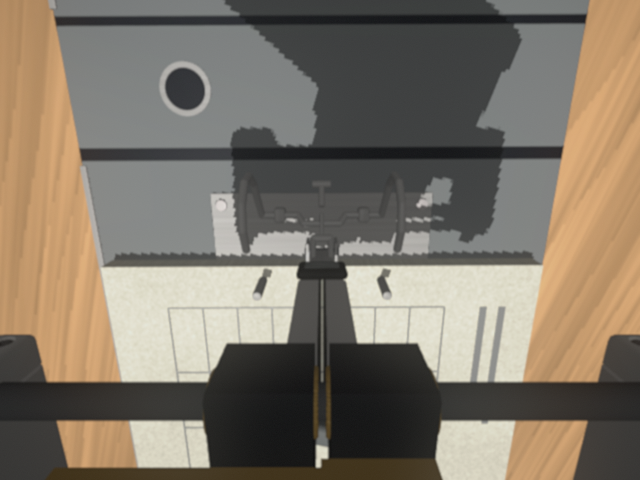

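View pics/sc2.png

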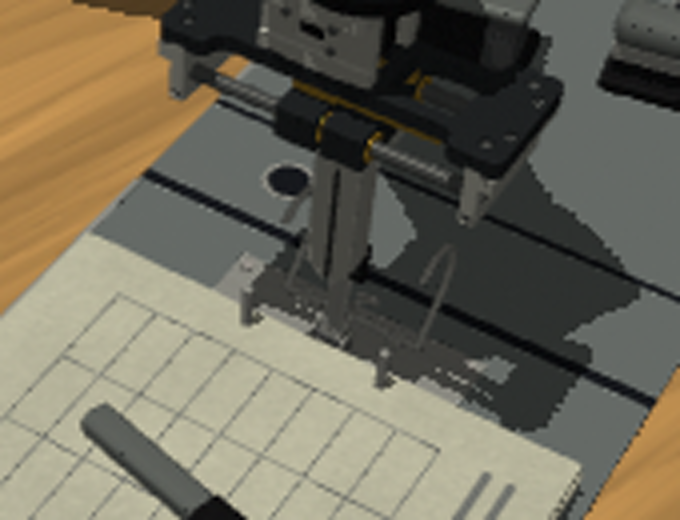

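The lever tab at (321,270) sits in front of the shut fingers, between the arches, and the file edges haven't moved. I'll continue along the arc.

Call:
drive_tool([
  [[1,0.02,0.02,-0.13,0,0,0],[1,0.03,0.02,-0.13,0,0,0],[1,0.03,0,-0.13,0,0,0],[1,0.04,0,-0.13,0,0,0]],
])

```text
time: 5.88
tool_pos: [0.6051, 0.1008, 0.0665]
orientation: [0.424, 0.565, -0.425, 0.566]
force: [0.0, -6.7, 8.5]
opening: 0.004
```

```bash
python3 -c "
from h import *
need(0,.0082,.0644)
"
```

```text
t 5.8833 file [ 1.3  0.9 66.5] F [ 0.  -6.7  8.5] rotdeg [-0.05  0.08 -0.01] open 0.00403795704824797
q [-0.36  0.76  0.25  1.74 -0.28  0.67  0.32]
axes tool x,y,z in file [array([ 0.   , -0.001, -1.   ]), array([ 1.   , -0.001,  0.   ]), array([-0.001, -1.   ,  0.001])]
desired-axes [array([ 0.,  0., -1.]), array([ 1., -0.,  0.]), array([ 0., -1.,  0.])]
shift in cur tool mm [ 2.1 -1.3 -7.3] in desired axes [ 2.1 -1.3 -7.3]
```

Call:
drive_tool([
  [[1,0.03,0.02,-0.14,0,0,0],[1,0.04,0.02,-0.14,0,0,0],[1,0.05,0,-0.14,0,0,0],[1,0.05,0,-0.13,0,0,0]],
])

```text
time: 6.22
tool_pos: [0.6023, 0.1105, 0.0626]
orientation: [0.424, 0.565, -0.426, 0.566]
force: [-0.3, -7.7, 3.9]
opening: 0.003
```

```bash
python3 -c "
from h import *
need(0,.013,.0618)
s=r.read_camera('scene');cv2.imwrite('pics/sc3.png',s)
cv2.imwrite('pics/wr3.png',r.read_camera('wrist'))
"
```

```text
t 6.2167 file [ 1.4 11.1 62.6] F [-0.3 -7.7  3.9] rotdeg [-0.08  0.14  0.07] open 0.0028190528040738334
q [-0.38  0.77  0.25  1.75 -0.28  0.66  0.31]
axes tool x,y,z in file [array([-0.001, -0.002, -1.   ]), array([ 1.   , -0.001, -0.001]), array([-0.001, -1.   ,  0.002])]
desired-axes [array([ 0.,  0., -1.]), array([ 1., -0.,  0.]), array([ 0., -1.,  0.])]
shift in cur tool mm [ 0.8 -1.4 -1.9] in desired axes [ 0.8 -1.4 -1.9]
```

View pics/wr3.png

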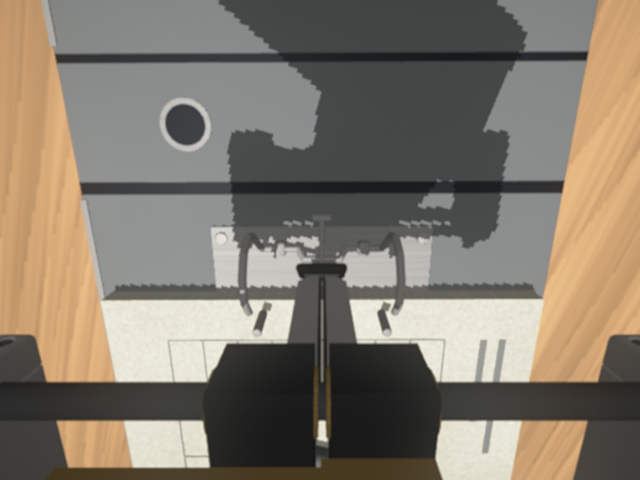

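The arches are closing over towards the posts, the tab at (321,270) is still centred on the fingers, and there's no sideways slip. I'll keep following the arc.

Call:
drive_tool([
  [[1,0.06,0.02,-0.12,0,0,0],[1,0.07,0.02,-0.12,0,0,0],[1,0.08,0,-0.12,0,0,0],[1,0.08,0,-0.11,0,0,0],[1,0.09,0,-0.11,0,0,0]],
])

```text
time: 6.73
tool_pos: [0.5991, 0.1215, 0.0546]
orientation: [0.423, 0.565, -0.426, 0.565]
force: [-0.2, -7.8, 1.8]
opening: 0.005
```

```bash
python3 -c "
from h import *
need(0,.0256,.0511)
"
```

```text
t 6.7333 file [ 1.4 22.5 54.6] F [-0.2 -7.8  1.8] rotdeg [-0.09  0.14  0.17] open 0.005352392330998218
q [-0.4   0.78  0.25  1.75 -0.28  0.65  0.29]
axes tool x,y,z in file [array([-0.003, -0.002, -1.   ]), array([ 1.   , -0.002, -0.003]), array([-0.002, -1.   ,  0.002])]
desired-axes [array([ 0.,  0., -1.]), array([ 1., -0.,  0.]), array([ 0., -1.,  0.])]
shift in cur tool mm [ 3.5 -1.4 -3.1] in desired axes [ 3.5 -1.4 -3.1]
```

Call:
drive_tool([
  [[1,0.11,0,-0.08,0,0,0],[1,0.12,0,-0.08,0,0,0],[1,0.12,0,-0.08,0,0,0],[1,0.12,0,-0.07,0,0,0],[1,0.13,0,-0.06,0,0,0]],
])

```text
time: 7.15
tool_pos: [0.5968, 0.1317, 0.0423]
orientation: [0.424, 0.566, -0.425, 0.565]
force: [-0.2, -2.6, 0.9]
opening: 0.009
```

```bash
python3 -c "
from h import *
need(0,.0319,.0421)
"
```

```text
t 7.15 file [ 2.  32.9 42.3] F [-0.2 -2.6  0.9] rotdeg [-0.   -0.05  0.12] open 0.008511191594307842
q [-0.41  0.8   0.24  1.76 -0.29  0.62  0.29]
axes tool x,y,z in file [array([-0.002,  0.001, -1.   ]), array([ 1.   , -0.   , -0.002]), array([-0.   , -1.   , -0.001])]
desired-axes [array([ 0.,  0., -1.]), array([ 1., -0.,  0.]), array([ 0., -1.,  0.])]
shift in cur tool mm [ 0.2 -2.   1. ] in desired axes [ 0.2 -2.   1. ]
```

Call:
drive_tool([
  [[1,0.14,0,-0.06,0,0,0],[1,0.14,0,-0.05,0,0,0],[1,0.14,0,-0.05,0,0,0],[1,0.14,0,-0.03,0,0,0],[1,0.08,0,0,0,0,0]],
])

```text
time: 7.57
tool_pos: [0.5967, 0.136, 0.0297]
orientation: [0.424, 0.566, -0.424, 0.566]
force: [0.2, -0.2, -0.6]
opening: 0.002
```

```bash
python3 -c "
from h import *
need(0,.0378,.0268)
cv2.imwrite('pics/wr4.png',r.read_camera('wrist'))
"
```

```text
t 7.5667 file [ 3.1 37.1 29.7] F [ 0.2 -0.2 -0.6] rotdeg [ 0.05 -0.05  0.01] open 0.0022048095188918226
q [-0.41  0.82  0.23  1.76 -0.3   0.6   0.29]
axes tool x,y,z in file [array([-0.   ,  0.001, -1.   ]), array([ 1.   ,  0.001, -0.   ]), array([ 0.001, -1.   , -0.001])]
desired-axes [array([ 0.,  0., -1.]), array([ 1., -0.,  0.]), array([ 0., -1.,  0.])]
shift in cur tool mm [ 2.9 -3.1 -0.7] in desired axes [ 2.9 -3.1 -0.7]
```

View pics/wr4.png

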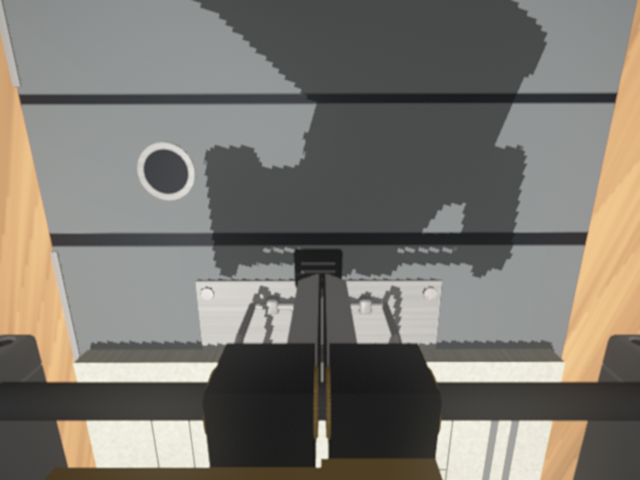

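The tab lies flat at (318,264) ahead of the fingers and the contact force is about zero, so the lever has snapped. I'll withdraw straight up, then check.

Call:
drive_tool([
  [[1,-0.3,0,0,0,0,0],[1,-0.7,0,0,0,0,0],[1,-1,0,0,0,0,0],[1,-1,0,0,0,0,0],[1,-1,0,0,0,0,0]],
])

```text
time: 8.03
tool_pos: [0.597, 0.1348, 0.1117]
orientation: [0.424, 0.566, -0.424, 0.566]
force: [-0.0, 0.7, -0.4]
opening: 0.003
```

Call:
drive_tool([
  [[1,-1,0,0,0,0,0],[1,-1,0,0,0,0,0],[1,-1,0,1,0,0,0],[1,-1,0,1,0,0,0],[1,-0.5,0,1,0,0,0]],
])

```text
time: 8.45
tool_pos: [0.6152, 0.077, 0.2037]
orientation: [0.425, 0.565, -0.423, 0.567]
force: [0.1, -0.9, -0.1]
opening: 0.005
```

Call:
drive_tool([
  [[1,0,0,1,0,0,0],[1,0,0,1,0,0,0],[1,0,0,0.5,0,0,0],[1,0,0,0,0,0,0],[1,0,0,0,0,0,0]],
])

```text
time: 8.87
tool_pos: [0.6275, 0.0297, 0.2003]
orientation: [0.425, 0.566, -0.424, 0.565]
force: [-0.5, -0.3, 0.1]
opening: 0.006
```

```bash
python3 -c "
from h import *
need(0,-.06,.2)
i=r.camera_info('wrist');cv2.imwrite('pics/wr5.png',r.read_camera('wrist'))
for p in((0,.0452,.0267),(.04,-.027,.045),(-.04,-.027,.045),(0,.059,.003),(0,.131,.003)): print(p,proj('wrist',w(*p),i).round(1))
s=r.read_camera('top');cv2.imwrite('pics/top5.png',s)
hsv=cv2.cvtColor(s,cv2.COLOR_BGR2HSV)
m=((hsv[...,1]<70)).astype(np.uint8)*255
m[:70]=0;m[350:]=0
cv2.imwrite('pics/diff.png',cv2.absdiff(s,cv2.imread('pics/top0.png'))*2)
cv2.imwrite('pics/sc5.png',r.read_camera('scene'))
"
```

```text
t 8.8667 file [  3.  -73.6 200.3] F [-0.5 -0.3  0.1] rotdeg [-0.05 -0.05  0.  ] open 0.0062053533872617455
q [-0.28  0.62  0.31  1.59 -0.22  0.96  0.39]
axes tool x,y,z in file [array([-0.   ,  0.001, -1.   ]), array([ 1.   , -0.001, -0.   ]), array([-0.001, -1.   , -0.001])]
desired-axes [array([ 0.,  0., -1.]), array([ 1., -0.,  0.]), array([ 0., -1.,  0.])]
shift in cur tool mm [  0.3  -3.  -13.6] in desired axes [  0.3  -3.  -13.6]
(0, 0.0452, 0.0267) [318.7  85. ]
(0.04, -0.027, 0.045) [362.9 168.2]
(-0.04, -0.027, 0.045) [274.8 168.4]
(0, 0.059, 0.003) [318.8  72.4]
(0, 0.131, 0.003) [318.5 -14.9]
```

View pics/wr5.png

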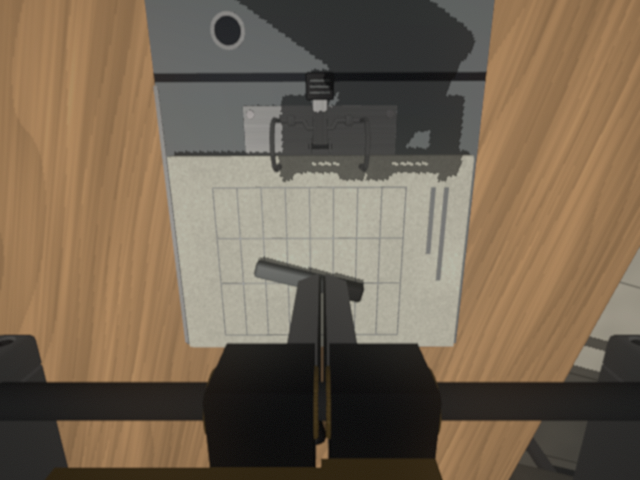

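View pics/diff.png

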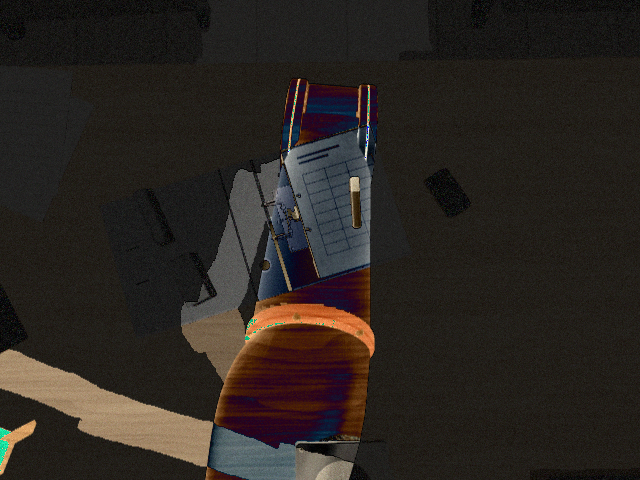

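View pics/sc5.png

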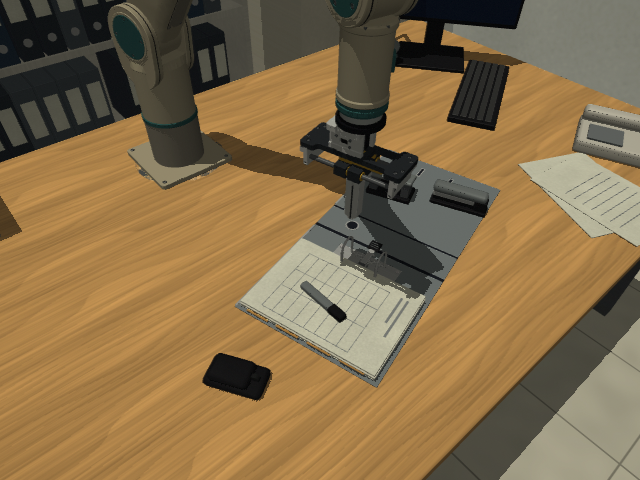

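The tab is at (319,85), exactly where the locked lever should be (predicted (318.7,85)). The arches end on the posts, and the scene and difference pictures show no shift of the file or bystanders. Handing in.

```bash
python3 -c "
from h import *
print(r.get_state()['time']);print(r.job_done())
"
```

```text
9.0167
the job is handed in; nothing more can be done
None
```

The arches are shut and the lever is locked, and I handed the job in at 9.0 s. With the fingers shut, I pushed the tab over along its arc until it snapped past its dead point, then lifted the hand clear to about 0.2 m above the desk.

- **Lever and arches:** with the hand away, the wrist picture shows the tab at (319, 85). The locked position (1.45 rad) predicts (318.7, 85). The arches end on the posts, and the force on the tool was about zero before I lifted.
- **Forces:** at the readings I took, the largest sideways push was about 8 N, under the roughly 10 N that would slide the file. The largest upward force on the tool was 8.5 N.
- **File and bystanders:** the before/after top view shows no shift of the file, stapler, punch or mouse wherever the arm and its shadow don't cover them. The marker and most of the forms are behind the arm there, but they look unchanged in the scene view, where the hand partly hides the punch.
- **Small disagreements:**
  - My post-top heights came out 4–5 mm below the stated 45 mm. I put this down to low image resolution, because the wrist view later matched the posts' predicted positions to within about 4 pixels.
  - The spine crease shows about 4 pixels from where I predicted its edge. I did not look into that further.

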